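# Sort the tumblers and stack the emptied tray

## Task

Consolidate the tumbler trays: get all three blue tumblers into the yellow tray and all three white tumblers into the green tray, each standing upright on the floor of a well of its own. When the loose red tray has been emptied, and not before, lift it and set it squarely on top of the stack of two empty red trays. Do not tip any tumbler over.

Things in the scene. Friction and masses are not known exactly. Their poses are not given: they have to be found in the camera images.
- blue_1: Open hard plastic tumbler, deep blue, round, slightly tapered: 42 mm across at the foot, 52 at the rim, 85 tall, about 70 g. Origin: centre of underside, z up through the mouth. Stands upright in a well of a tray, its underside 4 mm above the tray's. Grip it across the tray's width (tray x), above the 30 mm walls; neighbours stand close along the row.
- blue_2: Open hard plastic tumbler, deep blue, round, slightly tapered: 42 mm across at the foot, 52 at the rim, 85 tall, about 70 g. Origin: centre of underside, z up through the mouth. Stands upright in a well of a tray, its underside 4 mm above the tray's. Grip it across the tray's width (tray x), above the 30 mm walls; neighbours stand close along the row.
- blue_3: Open hard plastic tumbler, deep blue, round, slightly tapered: 42 mm across at the foot, 52 at the rim, 85 tall, about 70 g. Origin: centre of underside, z up through the mouth. Stands upright in a well of a tray, its underside 4 mm above the tray's. Grip it across the tray's width (tray x), above the 30 mm walls; neighbours stand close along the row.
- white_1: Open hard plastic tumbler, white, round, slightly tapered: 42 mm across at the foot, 52 at the rim, 85 tall, about 70 g. Origin: centre of underside, z up through the mouth. Stands upright in a well of a tray, its underside 4 mm above the tray's. Grip it across the tray's width (tray x), above the 30 mm walls; neighbours stand close along the row.
- white_2: Open hard plastic tumbler, white, round, slightly tapered: 42 mm across at the foot, 52 at the rim, 85 tall, about 70 g. Origin: centre of underside, z up through the mouth. Stands upright in a well of a tray, its underside 4 mm above the tray's. Grip it across the tray's width (tray x), above the 30 mm walls; neighbours stand close along the row.
- white_3: Open hard plastic tumbler, white, round, slightly tapered: 42 mm across at the foot, 52 at the rim, 85 tall, about 70 g. Origin: centre of underside, z up through the mouth. Stands upright in a well of a tray, its underside 4 mm above the tray's. Grip it across the tray's width (tray x), above the 30 mm walls; neighbours stand close along the row.
- yellow_tray: Yellow, fixed to the table. Full at the start: two blue tumblers and one white. Open tray, 68 mm wide (own x), 208 long (own y), 30 high; walls, floor and two full-height dividers 4 mm thick. Three wells in a row at y = -68, 0, +68 mm, each 60 (x) by 64 (y) mm. Origin: centre of underside, z up.
- green_tray: Green, fixed to the table. At the start one white tumbler and two empty wells. Open tray, 68 mm wide (own x), 208 long (own y), 30 high; walls, floor and two full-height dividers 4 mm thick. Three wells in a row at y = -68, 0, +68 mm, each 60 (x) by 64 (y) mm. Origin: centre of underside, z up.
- red_tray: Red, loose, about 160 g, on the table with one blue and one white tumbler in it at the start. Empty, it can be gripped from above across its width at the middle. Open tray, 68 mm wide (own x), 208 long (own y), 30 high; walls, floor and two full-height dividers 4 mm thick. Three wells in a row at y = -68, 0, +68 mm, each 60 (x) by 64 (y) mm. Origin: centre of underside, z up.
- red_stack: Stack of two empty red trays, same form and size as the loose red one, squarely one on the other, fixed to the table: 68 mm along its x, 208 along its y, 60 high in all, so a tray set on top has its underside 60 mm above this origin. Origin: centre of the underside, z up.

How it is judged:
By the outcome, as a careful person would: the job done as asked, in the order asked, and still so for the second after the job is handed in, with the robot touching nothing.
It also fails if it takes over 96 s, if anything falls off the work surface, if the arm or the gripper's body presses on something with over 40 N, if the wrist force passes 120 N, or if a joint passes its speed limit or range.

## Robot

A 6-joint arm with a two-finger parallel gripper is mounted at the origin on the work surface. World frame = base frame: x ahead of the robot, y to its left, z up, the work surface at z = 0. Lengths are in m, angles in rad, forces in N, time in s.
With the tool pointing down it reaches from about 0.375 to 0.9 m from the base axis. Payload 3.1 kg.
Tool frame: the origin (TCP) lies at the very end of the fingers, on their centre line; the grasp point (between the pads) lies 19 mm behind it (robot.grip_depth is the distance from the TCP to the grasp point, in m); z points along the fingers, y is the line along which they close (so a half turn about z gives the same grasp; the last joint's range is limited). The gripper opens to 87 mm and grips with 3 to 60 N. Pads are 19 mm wide; open, the fingers measure 117 mm over their backs; the gripper's body (75 mm by 190 mm) begins 51 mm behind the grasp point.
Start: joints at [-1.442, 0.527, 1.433, -0, 1.181, -0.178], TCP at [0.189, -0.596, 0.223] pointing down, gripper open.
Joint ranges: [-3.08, 3.08], [-0.75, 2.2], [0.22, 2.44], [-1.43, 4.57], [0, 2.65], [-2.85, 2.85]. Speed limits (rad/s): [2.79, 2.79, 3.14, 3.14, 3.14, 3.14].

## Interface

Orientations are given as a unit quaternion [x, y, z, w].
In Python, from rig import robot gives the robot as it stands.
- The arm moves only by the tool apply_moves, never from a script. Its argument "moves" is a list of rows, each a list of 7 numbers: the opening, from -1 (shut) to 1 (fully open), then the shift along the tool's x, y, z in cm, then the turn, a rotation vector about the tool's x, y, z in rad. A call has 1 to 12 rows; each row shifts and turns the commanded pose from where the row before left it, along the tool's axes as they then stand; what a row does not reach is not made up. A row lasts 1/10 s, in which the tool goes at most 50 mm and 8.59 degrees, less where a joint would pass 70% of its speed; a pose out of reach is approached as far as the arm can. A call is refused whole if a number of a shift passes 5 or a number of a turn 0.15, either way. A call with a gripper value outside its range is refused whole. The fingers move at their own pace and stop on an object; "grip_force" is the grip in N (left out, the last holds). Time passes only in rows, so rows that do not move let the fingers close. It gives the time, the measured TCP pose, the force, the opening and the grip force at its end, in the units of the state.
- robot.sense(): the state, without advancing time (a new reading comes with each control period).
- robot.read_camera(name): name is "scene" or "top" or "wrist"; returns a dict with "image" (400x640x3 uint8, red, green, blue), "K" (3x3 intrinsics, pixels), "world_to_cam" (4x4, takes a point from world to camera coordinates); the wrist camera has in their place "T_tool_cam" (4x4, takes a point from camera to tool coordinates, whose origin is the TCP and whose axes are the flange's). Camera axes: x right, y down, z forward; pixel columns grow to the right and rows downward; lengths in m; the calibration is good to about 2 mm. A picture is of the moment at which its call begins: read the wrist's pose just before it. There is no depth.
- robot.hand_in(): hands the job in; it is judged then, once.
The state is a dict: "time": time; "qpos": joint angles; "dq": joint speeds; "effort": joint torques, N m; "tool_pos": TCP position; "tool_rot": TCP orientation; "contact_force": force on the tool from outside, world axes, zero at the start; "ft_torque": the same for the moment, N m; "grip_width": finger opening in m; "finger_force": force on a finger pad.
Only numpy, scipy, OpenCV 4.12 (cv2) and the standard library are available. Lean on these libraries where they do the work, as an engineer would, in place of code of your own. Each camera call takes 0.05 s, during which the arm holds its last target. There are 200 camera calls.

## Working session

There is one attempt and no reset: what is moved stays moved. The work goes in short steps, Python scripts to look and compute and a tool call to move; the robot and the scene stay as the last step left them, time stands still between calls to the robot, and variables do not carry over. Pictures are saved under pics/ and viewed, at most 14 in all, crops included, and the job is handed in when it is done.

Besides the shell and the picture viewer there is one more tool, called after "Emit:" by a JSON object that holds its "fn" and its "kwargs". apply_moves: Moves the arm, as the interface text tells. Its arguments: {"type":"object","properties":{"moves":{"type":"array"},"grip_force":{"type":"number"}},"required":["moves"]}

```bash
ls; mkdir -p pics; python3 - <<'E'
from rig import robot
import cv2
s=robot.sense(); print(s)
for n in ("top","scene"):
    r=robot.read_camera(n); cv2.imwrite(f"pics/{n}0.png",r["image"][:,:,::-1]); print(n,r["K"].tolist(),r["world_to_cam"].round(4).tolist())
r=robot.read_camera("wrist");print(r["T_tool_cam"].round(4).tolist())
E
```

```text
pics
{'time': 0.0, 'qpos': array([-1.44248690e+00,  5.28449607e-01,  1.43391913e+00, -2.72264159e-05,
        1.18137814e+00, -1.78510682e-01]), 'dq': array([ 0.00015866, -0.00127905,  0.00011142, -0.00019184, -0.00046888,
        0.001055  ]), 'effort': array([-1.31036486e-03, -4.40047038e+01, -1.76589078e+01,  6.30643009e-02,
        5.84523682e-02, -1.82078566e-04]), 'tool_pos': array([ 0.18868628, -0.59506332,  0.22157645]), 'tool_rot': array([ 9.88254372e-01,  1.52814054e-01,  1.44489009e-05, -1.07708877e-03]), 'contact_force': array([ 0.72438859, -0.01497896,  0.92769211]), 'ft_torque': array([-0.00482912,  0.01998892,  0.0236879 ]), 'finger_force': 0.0, 'grip_width': 0.08706770784949172}
top [[487.99819075887774, 0.0, 319.5489735996716], [0.0, 487.99819075887774, 200.9180128503039], [0.0, 0.0, 1.0]] [[-0.0096, -0.9999, 0.0064, 0.0076], [-0.9833, 0.0083, -0.1819, 0.5515], [0.1818, -0.008, -0.9833, 0.8786], [0.0, 0.0, 0.0, 1.0]]
scene [[407.10282377086537, 0.0, 317.05373681456433], [0.0, 407.10282377086537, 206.65759374345487], [0.0, 0.0, 1.0]] [[0.5134, 0.8581, 0.0124, -0.2909], [0.6055, -0.352, -0.7137, -0.2903], [-0.6081, 0.3739, -0.7003, 1.2748], [0.0, 0.0, 0.0, 1.0]]
[[-0.0005, -0.9585, -0.285, 0.0784], [1.0, -0.0007, 0.0006, -0.0005], [-0.0008, -0.285, 0.9585, -0.1602], [0.0, 0.0, 0.0, 1.0]]
```

View pics/top0.png

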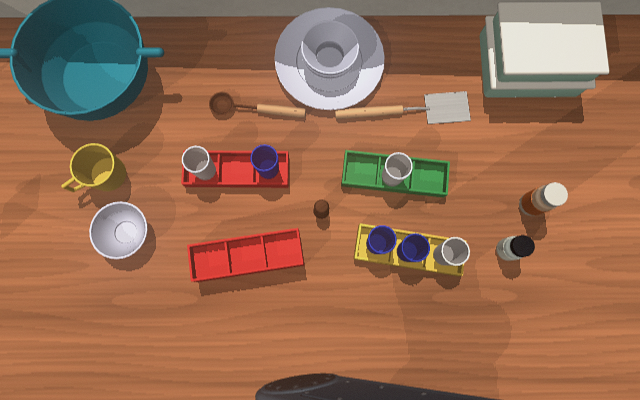

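View pics/scene0.png

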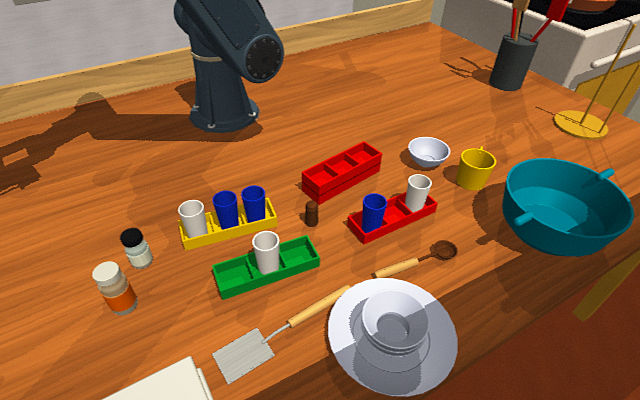

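The top view shows the loose red tray at (236,170) with white (196,160) and blue (264,158). The red stack is at (246,255). Green is at (396,174) with white (398,168), and yellow is at (410,250) with blue (381,240), blue (414,248) and white (455,250). The scene view agrees with this layout.

```bash
cat > h.py <<'E'
import numpy as np, cv2
from scipy.optimize import least_squares
from rig import robot
def cam(n):
    s=robot.sense(); r=robot.read_camera(n)
    if "world_to_cam" in r: T=np.linalg.inv(r["world_to_cam"])
    else:
        from scipy.spatial.transform import Rotation as R
        W=np.eye(4); W[:3,:3]=R.from_quat(s["tool_rot"]).as_matrix(); W[:3,3]=s["tool_pos"]; T=W@r["T_tool_cam"]
    return r["image"],r["K"],T
def ray(px,K,T,z):
    px=np.atleast_2d(px).astype(float)
    d=np.c_[(px-[K[0,2],K[1,2]])/[K[0,0],K[1,1]],np.ones(len(px))]@T[:3,:3].T
    c=T[:3,3]; return (c+d*((z-c[2])/d[:,2])[:,None])[:,:2]
def mask(img,col):
    h,s,v=cv2.split(cv2.cvtColor(img,cv2.COLOR_RGB2HSV)); h=h.astype(int)
    m={"blue":(abs(h-120)<12)&(s>110),"white":(s<60)&(v>60),"green":(abs(h-62)<15)&(s>110),
       "yellow":(abs(h-25)<6)&(s>140),"red":((h<4)|(h>174))&(s>175)&(v>60)}[col]
    return cv2.morphologyEx(m.astype(np.uint8),cv2.MORPH_OPEN,np.ones((3,3),np.uint8))
def blob(m,seed,rad):
    k=np.zeros_like(m); cv2.circle(k,seed,rad,1,-1); return m*k
def cup(img,K,T,col,seed,rad=24,z=.089):
    m=blob(mask(img,col),seed,rad); n,l,st,_=cv2.connectedComponentsWithStats(m)
    m=(l==1+st[1:,4].argmax()).astype(np.uint8)
    c=max(cv2.findContours(m,0,1)[0],key=len)[:,0]; P=ray(c,K,T,z)
    away=P.mean(0)-T[:2,3]; away/=np.linalg.norm(away)
    q=P[(P-P.mean(0))@away>0]
    f=least_squares(lambda v:np.hypot(*(q-v).T)-.026,P.mean(0),loss="soft_l1",f_scale=.001)
    return f.x, np.sqrt(np.mean(f.fun**2)), np.ptp(P,0)
def tray(img,K,T,col,seed,rad=75,z=.03):
    m=blob(mask(img,col),seed,rad); P=ray(np.argwhere(m)[:,::-1],K,T,z).astype(np.float32)
    (c,wh,a)=cv2.minAreaRect(P*1000); B=cv2.boxPoints((c,wh,a))/1000
    e=B[1]-B[0]; g=B[2]-B[1]; L=e if np.linalg.norm(e)>np.linalg.norm(g) else g
    L=L/np.linalg.norm(L); L=L if L[1]>0 else -L; X=np.array([L[1],-L[0]])
    c=np.array(c)/1000; out=np.zeros(2)
    for ax,h in ((X,.034),(L,.104)):
        t=P@ax; sgn=np.sign((c-T[:2,3])@ax); edge=np.percentile(sgn*t,99.9)
        out+=ax*sgn*(edge-h)
    return out, np.degrees(np.arctan2(-L[0],L[1])), sorted(wh)
E
python3 - <<'E'
from h import *
a=cam("top")
for c,s in (("white",(196,160)),("blue",(264,158)),("white",(398,168)),("blue",(381,240)),("blue",(414,248)),("white",(455,250))):
    print(c,s,*[np.round(x,4) for x in cup(*a,c,s)])
for c,s,z,r in (("red",(236,170),.03,62),("red",(246,255),.06,66),("green",(396,174),.03,70),("yellow",(410,250),.03,68)):
    print(c,*[np.round(x,4) for x in tray(*a,c,s,r,z)])
E
```

```text
white (196, 160) [0.6248 0.2313] 0.0008 [0.0613 0.0619]
blue (264, 158) [0.5955 0.0932] 0.002 [0.0209 0.0222]
white (398, 168) [ 0.6093 -0.1432] 0.0008 [0.0628 0.0566]
blue (381, 240) [ 0.469  -0.1024] 0.0061 [0.0488 0.049 ]
blue (414, 248) [ 0.4409 -0.159 ] 0.0065 [0.0359 0.0505]
white (455, 250) [ 0.4511 -0.238 ] 0.0007 [0.0502 0.0637]
red [0.6233 0.1649] -0.4694 [ 70.9615 203.5555]
red [0.4509 0.1413] 8.1832 [ 69.6081 207.9984]
green [ 0.6122 -0.1475] -7.3391 [ 71.9579 207.0519]
yellow [ 0.4609 -0.169 ] -9.5867 [ 69.9105 207.6877]
```

```bash
sed -i 's/"blue":.*(s>110),"white"/"blue":(abs(h-120)<14)\&(s>90)\&(v>35),"white"/' h.py
cat >> h.py <<'E'
from scipy.spatial.transform import Rotation as R
def go(x,y,z,deg):
    "total shift (cm, tool axes after the turn) and turn about tool z, for closing axis along tray x of a tray at yaw deg"
    s=robot.sense(); M=R.from_quat(s["tool_rot"]).as_matrix()
    a=np.radians(deg+90); X=np.array([np.cos(a),np.sin(a),0]); Z=np.array([0,0,-1.]); G=np.c_[X,np.cross(Z,X),Z]
    rv=R.from_matrix(M.T@G).as_rotvec(); d=np.array([x,y,z])-s["tool_pos"]
    print("shift cm",(G.T@d*100).round(2),"turn",rv.round(3),"at",s["tool_pos"].round(4),"t",round(s["time"],2))
E
python3 - <<'E'
from h import *
a=cam("top")
for s in ((264,158),(381,240),(414,248)):
    r=a[0][s[1]-14:s[1]+15,s[0]]; print(cv2.cvtColor(r[None],cv2.COLOR_RGB2HSV)[0,::5].tolist())
    print(s,*[np.round(x,4) for x in cup(*a,"blue",s)])
go(.4505,-.237,.18,-9.6)
E
```

```text
[[130, 108, 177], [135, 123, 81], [140, 106, 72], [144, 109, 68], [129, 134, 99], [123, 139, 130]]
(264, 158) [0.5962 0.0933] 0.0015 [0.021 0.024]
[[117, 163, 167], [131, 106, 70], [124, 128, 100], [124, 129, 99], [126, 136, 101], [118, 149, 168]]
(381, 240) [ 0.4717 -0.1072] 0.0038 [0.0488 0.049 ]
[[118, 175, 149], [126, 115, 71], [126, 120, 72], [122, 138, 102], [121, 136, 101], [123, 144, 101]]
(414, 248) [ 0.4576 -0.1662] 0.001 [0.0485 0.0541]
shift cm [39.71 19.83  4.21] turn [-1.000e-03 -1.000e-03 -1.096e+00] at [ 0.1887 -0.5955  0.2221] t 0.25
```

Emit:
{"fn": "apply_moves", "kwargs": {"moves": [[1,0,0,0,0,0,-0.137],[1,0,0,0,0,0,-0.137],[1,0,0,0,0,0,-0.137],[1,0,0,0,0,0,-0.137],[1,0,0,0,0,0,-0.137],[1,0,0,0,0,0,-0.137],[1,0,0,0,0,0,-0.137],[1,0,0,0,0,0,-0.137]]}}

```text
time: 1.05
tool_pos: [0.1888, -0.5956, 0.2224]
tool_rot: [0.762, 0.647, 0.0, -0.0]
contact_force: [-0.5, 0.8, 1.4]
grip_width: 0.0873
finger_force: 0.0
```

Emit:
{"fn": "apply_moves", "kwargs": {"moves": [[1,3.3,1.65,0.35,0,0,0],[1,3.3,1.65,0.35,0,0,0],[1,3.3,1.65,0.35,0,0,0],[1,3.3,1.65,0.35,0,0,0],[1,3.3,1.65,0.35,0,0,0],[1,3.3,1.65,0.35,0,0,0],[1,3.3,1.65,0.35,0,0,0],[1,3.3,1.65,0.35,0,0,0],[1,3.3,1.65,0.35,0,0,0],[1,3.3,1.65,0.35,0,0,0],[1,3.3,1.65,0.35,0,0,0],[1,3.4,1.68,0.35,0,0,0]]}}

```text
time: 2.25
tool_pos: [0.4515, -0.2364, 0.1805]
tool_rot: [0.764, 0.645, 0.0, 0.0]
contact_force: [0.5, 0.3, -0.6]
grip_width: 0.0868
finger_force: 0.0
```

```bash
sed -i 's/(abs(h-120)<14)/(abs(h-126)<22)/' h.py
python3 - <<'E'
from h import *
a=cam("wrist"); cv2.imwrite("pics/w1.png",a[0][:,:,::-1])
def pix(p,a):
    c=np.linalg.inv(a[2])@np.r_[p,1]; q=a[1]@c[:3]; return (q/q[2])[:2].round(0)
for p in ([.4505,-.237,.089],[.4576,-.1662,.089],[.4717,-.1072,.089],[.4609,-.169,.03]): print(pix(p,a))
go(.4505,-.237,.04,-9.6)
E
```

```text
[312. 203.]
[305. 105.]
[311.   8.]
[311. 105.]
shift cm [-0.6 -0.2 14. ] turn [ 0.001 -0.004  0.002] at [ 0.4534 -0.2314  0.18  ] t 2.3
```

View pics/w1.png

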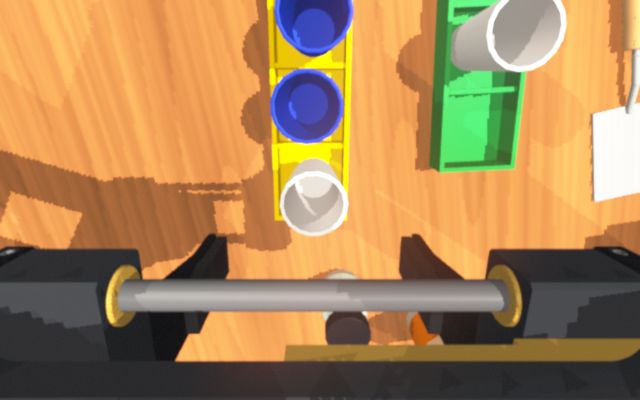

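The wrist view has the white tumbler rim at (313,199), blue at (307,106) and the yellow tray beneath. These are within a few pixels of the positions predicted from the top camera. Next I settle the arm and correct its position.

Emit:
{"fn": "apply_moves", "kwargs": {"moves": [[1,0,0,0,0,0,0],[1,0,0,0,0,0,0]]}}

```text
time: 2.5
tool_pos: [0.4507, -0.2378, 0.1806]
tool_rot: [0.764, 0.646, -0.0, 0.0]
contact_force: [0.4, -1.1, 0.6]
grip_width: 0.087
finger_force: 0.0
```

```bash
python3 - <<'E'
from h import *
a=cam("wrist")
print(cup(*a,"white",(313,199),45)); 
t=cam("top")
go(.4505,-.237,.04,-9.6)
E
```

```text
(array([ 0.45149841, -0.23729409]), np.float64(0.0004541920221229652), array([0.05082704, 0.05920818]))
shift cm [ 1.600e-01 -1.000e-02  1.407e+01] turn [ 0.     0.001 -0.002] at [ 0.4503 -0.2386  0.1807] t 2.6
```

Emit:
{"fn": "apply_moves", "kwargs": {"moves": [[1,0.1,0,2,0,0,0],[1,0,0.1,2.5,0,0,0],[1,0,0,2.5,0,0,0],[1,0,0,2.5,0,0,0],[1,0,0,2,0,0,0],[1,0,0,1.5,0,0,0],[1,0,0,1,0,0,0],[1,0,0,0,0,0,0],[1,0,0,0,0,0,0]]}}

```text
time: 3.5
tool_pos: [0.4518, -0.2374, 0.0408]
tool_rot: [0.764, 0.645, 0.0, 0.0]
contact_force: [-0.4, 0.3, 0.6]
grip_width: 0.0869
finger_force: 0.0
```

Emit:
{"fn": "apply_moves", "kwargs": {"moves": [[-1,0,0,0,0,0,0],[-1,0,0,0,0,0,0],[-1,0,0,0,0,0,0],[-1,0,0,0,0,0,0],[-1,0,0,0,0,0,0],[-1,0,0,0,0,0,0],[-1,0,0,0,0,0,0],[-1,0,0,0,0,0,0]], "grip_force": 15}}

```text
time: 4.3
tool_pos: [0.4518, -0.2367, 0.0407]
tool_rot: [0.764, 0.645, -0.0, -0.0]
contact_force: [-1.2, -0.4, 2.3]
grip_width: 0.0513
finger_force: 15.0
```

Emit:
{"fn": "apply_moves", "kwargs": {"moves": [[-1,0,0,-0.5,0,0,0],[-1,0,0,-1,0,0,0],[-1,0,0,-2,0,0,0],[-1,0,0,-2.5,0,0,0],[-1,0,0,-2.5,0,0,0],[-1,0,0,-2,0,0,0],[-1,0,0,-1,0,0,0],[-1,0,0,-0.5,0,0,0],[-1,0,0,0,0,0,0]]}}

```text
time: 5.2
tool_pos: [0.4519, -0.2367, 0.1609]
tool_rot: [0.764, 0.645, 0.0, 0.0]
contact_force: [1.0, -0.2, -1.3]
grip_width: 0.0513
finger_force: 15.0
```

```bash
python3 - <<'E'
from h import *
a=cam("wrist"); cv2.imwrite("pics/w2.png",a[0][:,:,::-1]); t=cam("top")
print(robot.sense()["grip_width"],robot.sense()["finger_force"])
print("green",*tray(*t,"green",(396,174),70,.03)); print("green cup",*cup(*t,"white",(398,168)))
m=t[0].copy(); k=np.argwhere(mask(t[0],"green")); print("mask bbox",k.min(0),k.max(0))
cup(*t,"blue",(264,158)); 
for s in ((264,158),(381,240),(414,248)): print(s,*[np.round(x,4) for x in cup(*t,"blue",s)])
go(.6035,-.215,.155,-7.3)
E
```

```text
0.05111956809836992 15.002438913731453
green [ 0.60066574 -0.14581405] -6.7311826 [57.83186340332031, 195.2886962890625]
green cup [ 0.60932014 -0.1431835 ] 0.0007895916474924632 [0.06278897 0.05671123]
mask bbox [163 348] [194 447]
(264, 158) [0.6254 0.1042] 0.0047 [0.0613 0.0466]
(381, 240) [ 0.4737 -0.1067] 0.0006 [0.022  0.0284]
(414, 248) [ 0.4575 -0.1663] 0.0008 [0.0451 0.0485]
shift cm [ 4.05 14.82  0.48] turn [-0.001 -0.001 -0.041] at [ 0.4513 -0.2363  0.1598] t 5.3
```

View pics/w2.png

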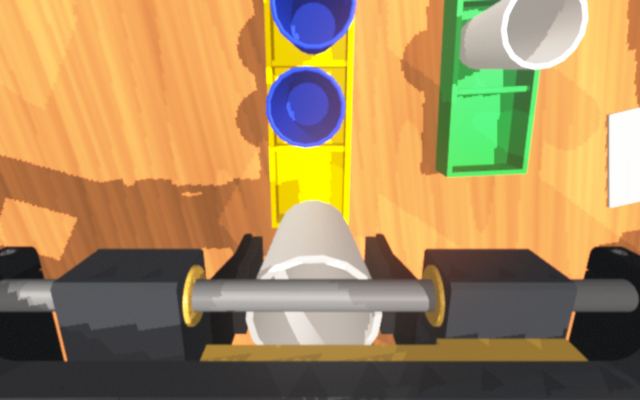

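The white tumbler is lifted and held upright. Green's near end corners show at about (440,176) and (528,173), so I'll check them against the tray estimate.

```bash
python3 - <<'E'
from h import *
a=cam("wrist"); m=mask(a[0],"green"); k=np.argwhere(m)[:,::-1]
k=k[(k[:,1]>120)]; P=ray(k,a[1],a[2],.03).astype(np.float32)
u=np.radians(-7.3); L=np.array([-np.sin(u),np.cos(u)]); X=np.array([L[1],-L[0]])
tx,ty=P@X,P@L
print("x edges",np.percentile(tx,[.2,99.8]),"y end",np.percentile(ty,.2))
c=np.array([.6122,-.1475]); print("expected", c@X-.034,c@X+.034,c@L-.104)
E
```

```text
x edges [0.58346011 0.65866751] y end -0.17166955799553976
expected 0.5919798075223153 0.6599798075223153 -0.1725154768962826
```

Emit:
{"fn": "apply_moves", "kwargs": {"moves": [[-1,0.3,1,0,0,0,-0.02],[-1,0.4,1.6,0,0,0,-0.02],[-1,0.5,2,0,0,0,0],[-1,0.6,2,0,0,0,0],[-1,0.6,2,0,0,0,0],[-1,0.5,2,0,0,0,0],[-1,0.5,2,0,0,0,0],[-1,0.4,1.4,0,0,0,0],[-1,0.2,0.8,0,0,0,0],[-1,0,0,0,0,0,0],[-1,0,0,0,0,0,0]]}}

```text
time: 6.45
tool_pos: [0.6032, -0.2164, 0.1599]
tool_rot: [0.751, 0.661, -0.0, -0.001]
contact_force: [-0.3, 0.1, -0.7]
grip_width: 0.0511
finger_force: 15.0
```

```bash
python3 - <<'E'
from h import *
a=cam("wrist"); cv2.imwrite("pics/w3.png",a[0][:,:,::-1]); print(cup(*a,"white",(305,90),60))
go(.6035,-.215,.044,-7.3)
E
```

```text
(array([ 0.61034167, -0.14262949]), np.float64(0.0003414081015016472), array([0.05147958, 0.05119512]))
shift cm [ 0.15  0.04 11.61] turn [-0.002 -0.001 -0.001] at [ 0.6029 -0.2165  0.1601] t 6.5
```

View pics/w3.png

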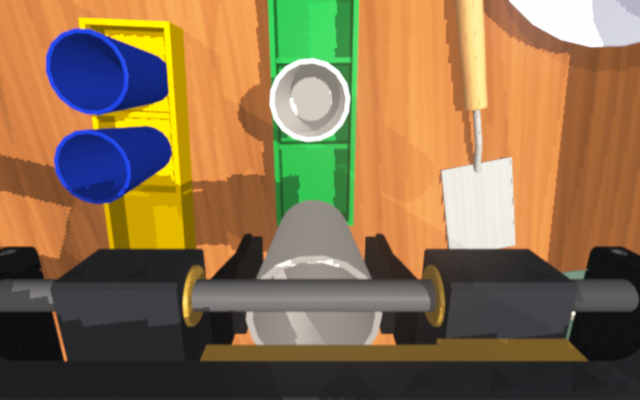

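The tumbler is over green's right well, which is empty. The centre tumbler is at (310,99) and clear of it. Lowering.

Emit:
{"fn": "apply_moves", "kwargs": {"moves": [[-1,0.15,0,1.5,0,0,0],[-1,0,0,2.5,0,0,0],[-1,0,0,2.5,0,0,0],[-1,0,0,2,0,0,0],[-1,0,0,1.5,0,0,0],[-1,0,0,0.9,0,0,0],[-1,0,0,0.5,0,0,0],[-1,0,0,0.3,0,0,0],[-1,0,0,0.1,0,0,0],[-1,0,0,0.1,0,0,0],[-1,0,0,0,0,0,0]]}}

```text
time: 7.6
tool_pos: [0.6044, -0.2153, 0.0421]
tool_rot: [0.751, 0.66, 0.0, 0.0]
contact_force: [-0.7, -0.1, 0.1]
grip_width: 0.0514
finger_force: 15.0
```

Emit:
{"fn": "apply_moves", "kwargs": {"moves": [[-1,0,0,0.1,0,0,0],[-1,0,0,0,0,0,0],[0,0,0,0,0,0,0],[1,0,0,0,0,0,0],[1,0,0,0,0,0,0],[1,0,0,0,0,0,0],[1,0,0,0,0,0,0],[1,0,0,0,0,0,0]]}}

```text
time: 8.4
tool_pos: [0.6041, -0.2152, 0.0406]
tool_rot: [0.751, 0.66, 0.0, 0.0]
contact_force: [-0.3, -0.4, 0.9]
grip_width: 0.0825
finger_force: 0.0
```

Emit:
{"fn": "apply_moves", "kwargs": {"moves": [[1,0,0,-1,0,0,0],[1,0,0,-2,0,0,0],[1,0,0,-3,0,0,0],[1,0,0,-3,0,0,0],[1,0,0,-3,0,0,0],[1,0,0,-2,0,0,0],[1,0,0,0,0,0,0]]}}

```text
time: 9.1
tool_pos: [0.6062, -0.2163, 0.1849]
tool_rot: [0.751, 0.66, 0.001, 0.004]
contact_force: [-0.2, -0.8, 0.7]
grip_width: 0.087
finger_force: 0.0
```

```bash
python3 - <<'E'
from h import *
t=cam("top"); cv2.imwrite("pics/t2.png",t[0][:,:,::-1]); 
print("blue",*cup(*t,"blue",(264,158))); print("redw",*cup(*t,"white",(196,160)));print("red",*tray(*t,"red",(236,170),62,.03))
go(.6235,.0965,.18,-.5)
E
```

```text
Traceback (most recent call last):
  File "h.py", line 24, in cup
    m=(l==1+st[1:,4].argmax()).astype(np.uint8)
            ~~~~~~~~~~~~~~~^^
ValueError: attempt to get argmax of an empty sequence
```

View pics/t2.png

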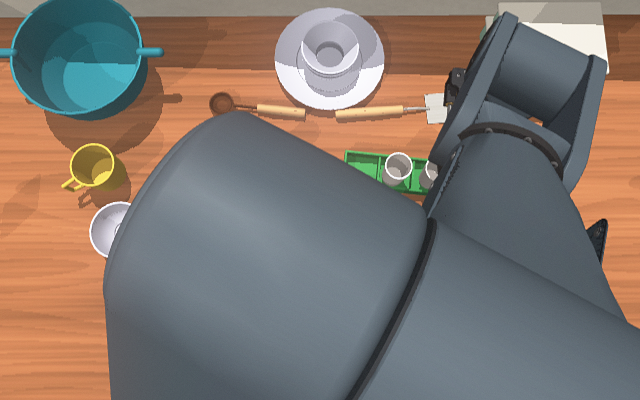

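The arm blocks most of the top view, but the placed white tumbler shows at (430,174) in green. I'll move on to the red tray and measure from there with the wrist camera.

```bash
python3 - <<'E'
from h import *
go(.6235,.0967,.19,-.5)
E
```

```text
shift cm [31.25  1.58 -0.74] turn [ 0.004  0.002 -0.119] at [ 0.6049 -0.2157  0.1826] t 9.15
```

Emit:
{"fn": "apply_moves", "kwargs": {"moves": [[1,1.5,0.15,0,0,0,-0.04],[1,2.7,0.15,0,0,0,-0.04],[1,3,0.15,-0.2,0,0,-0.04],[1,3.3,0.15,-0.2,0,0,0],[1,3.3,0.15,-0.2,0,0,0],[1,3.3,0.15,0,0,0,0],[1,3.3,0.15,0,0,0,0],[1,3.3,0.15,0,0,0,0],[1,3,0.15,0,0,0,0],[1,2.7,0.15,0,0,0,0],[1,1.8,0.1,0,0,0,0],[1,0,0,0,0,0,0]]}}

```text
time: 10.35
tool_pos: [0.6264, 0.0991, 0.1851]
tool_rot: [0.708, 0.706, -0.001, -0.001]
contact_force: [0.0, -1.8, 0.3]
grip_width: 0.087
finger_force: 0.0
```

Emit:
{"fn": "apply_moves", "kwargs": {"moves": [[1,0,0,0,0,0,0],[1,0,0,0,0,0,0]]}}

```text
time: 10.55
tool_pos: [0.6275, 0.095, 0.1861]
tool_rot: [0.71, 0.704, -0.0, -0.0]
contact_force: [0.9, 0.7, -0.0]
grip_width: 0.0868
finger_force: 0.0
```

```bash
python3 - <<'E'
from h import *
a=cam("wrist"); cv2.imwrite("pics/w4.png",a[0][:,:,::-1])
print(cup(*a,"blue",(313,195),50)); print(cup(*a,"white",(313,15),60))
m=mask(a[0],"red"); k=np.argwhere(m)[:,::-1]; P=ray(k,a[1],a[2],.03)
P=P[P[:,0]>.55]
for lo in (.08,.12,.16): 
  q=P[abs(P[:,1]-lo)<.01]; 
  if len(q): print(lo,np.percentile(q[:,0],[1,99]))
go(.6235,.0967,.04,-.5)
E
```

```text
(array([0.62698207, 0.10857682]), np.float64(0.00048526575298436087), array([0.05074113, 0.05440126]))
(array([0.62503115, 0.21002821]), np.float64(0.0038292215298734353), array([0.05063759, 0.02813351]))
0.08 [0.5897757  0.65507284]
0.12 [0.59068894 0.6554411 ]
0.16 [0.5921084  0.65555139]
shift cm [ 0.19 -0.41 14.63] turn [-0.001  0.    -0.001] at [0.6276 0.0948 0.1863] t 10.6
```

View pics/w4.png

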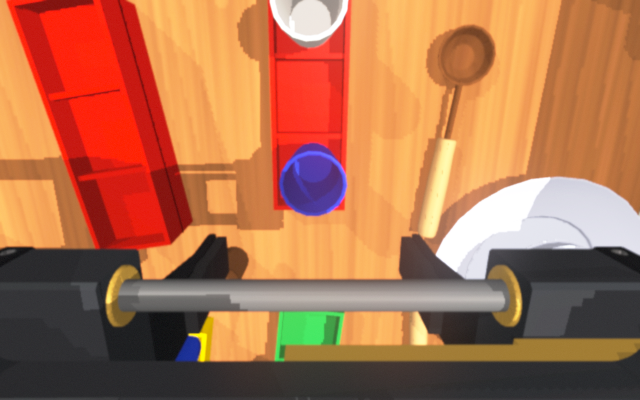

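```bash
python3 - <<'E'
from h import *
a=cam("wrist"); m=mask(a[0],"red"); m[:,:230]=0; m[:,400:]=0
k=np.argwhere(m)[:,::-1]; P=ray(k,a[1],a[2],.03); P=P[P[:,1]<.2]
print("y end",np.percentile(P[:,1],.3), "x",np.percentile(P[:,0],[.5,99.5]))
b=mask(a[0],"blue"); b[:,:230]=0; c=max(cv2.findContours(b,0,1)[0],key=len)[:,0]; print(c.min(0),c.max(0), ray([[313,c[:,1].max()]],a[1],a[2],.089))
go(.6265,.108,.04,-.5)
E
```

```text
y end 0.06886251041897014 x [0.59061034 0.65622014]
[279 144] [346 215] [[0.62702855 0.08204632]]
shift cm [ 1.33 -0.13 14.64] turn [-0.     0.    -0.001] at [0.6277 0.0947 0.1864] t 10.65
```

Blue's rim centre is at (313,180) with its lower edge at row 215, so the cup is at (0.627, 0.1085). The red tray centre is nearer y≈0.173, because its far corner was hidden in the top view.

Emit:
{"fn": "apply_moves", "kwargs": {"moves": [[1,0.7,0,2,0,0,0],[1,0.65,-0.05,2.5,0,0,0],[1,0,0,2.5,0,0,0],[1,0,0,2.5,0,0,0],[1,0,0,2.2,0,0,0],[1,0,0,1.7,0,0,0],[1,0,0,1.1,0,0,0],[1,0,0,0,0,0,0],[1,0,0,0,0,0,0]]}}

```text
time: 11.55
tool_pos: [0.6277, 0.1091, 0.042]
tool_rot: [0.71, 0.704, 0.0, 0.0]
contact_force: [0.3, 0.1, 0.1]
grip_width: 0.0874
finger_force: 0.0
```

Emit:
{"fn": "apply_moves", "kwargs": {"moves": [[-1,0,0,0,0,0,0],[-1,0,0,0,0,0,0],[-1,0,0,0,0,0,0],[-1,0,0,0,0,0,0],[-1,0,0,0,0,0,0],[-1,0,0,0,0,0,0],[-1,0,0,0,0,0,0],[-1,0,0,0,0,0,0]], "grip_force": 15}}

```text
time: 12.35
tool_pos: [0.6272, 0.1096, 0.0417]
tool_rot: [0.71, 0.704, 0.0, -0.0]
contact_force: [-1.4, -0.7, 0.9]
grip_width: 0.0513
finger_force: 15.0
```

Emit:
{"fn": "apply_moves", "kwargs": {"moves": [[-1,0,0,-0.5,0,0,0],[-1,0,0,-1,0,0,0],[-1,0,0,-2,0,0,0],[-1,0,0,-2.5,0,0,0],[-1,0,0,-2.5,0,0,0],[-1,0,0,-2.5,0,0,0],[-1,0,0,-1.5,0,0,0],[-1,0,0,-0.5,0,0,0],[-1,0,0,0,0,0,0]]}}

```text
time: 13.25
tool_pos: [0.6277, 0.1096, 0.1727]
tool_rot: [0.71, 0.704, 0.001, 0.001]
contact_force: [-0.9, 0.1, 0.1]
grip_width: 0.0508
finger_force: 15.0
```

```bash
python3 - <<'E'
from h import *
go(.4496,-.236,.17,-9.6)
E
```

```text
shift cm [-37.04 -11.79   0.27] turn [ 0.002 -0.     0.16 ] at [0.6277 0.1096 0.1727] t 13.25
```

Emit:
{"fn": "apply_moves", "kwargs": {"moves": [[-1,0,0,0,0,0,0.08],[-1,0,0,0,0,0,0.08],[-1,-1.5,-0.5,0,0,0,0],[-1,-2.8,-0.9,0,0,0,0],[-1,-3.5,-1.1,0,0,0,0],[-1,-3.5,-1.1,0,0,0,0],[-1,-3.5,-1.1,0,0,0,0],[-1,-3.5,-1.1,0,0,0,0],[-1,-3.5,-1.1,0,0,0,0],[-1,-3.5,-1.1,0,0,0,0],[-1,-3.5,-1.1,0,0,0,0],[-1,-3,-1,0,0,0,0]]}}

```text
time: 14.45
tool_pos: [0.4721, -0.1888, 0.1709]
tool_rot: [0.764, 0.646, -0.001, -0.001]
contact_force: [0.5, 0.9, -0.8]
grip_width: 0.051
finger_force: 15.0
```

Emit:
{"fn": "apply_moves", "kwargs": {"moves": [[-1,-2.2,-0.8,0,0,0,0],[-1,-1.8,-0.6,0,0,0,0],[-1,-1.2,-0.3,0,0,0,0],[-1,0,0,0,0,0,0],[-1,0,0,0,0,0,0],[-1,0,0,0,0,0,0]]}}

```text
time: 15.05
tool_pos: [0.4491, -0.2346, 0.1714]
tool_rot: [0.764, 0.646, 0.0, -0.0]
contact_force: [-0.2, -0.2, -0.5]
grip_width: 0.0514
finger_force: 15.0
```

```bash
python3 - <<'E'
from h import *
a=cam("wrist"); cv2.imwrite("pics/w5.png",a[0][:,:,::-1])
go(.4496,-.236,.043,-9.6)
m=mask(a[0],"yellow"); m[230:]=0; k=np.argwhere(m)[:,::-1]; P=ray(k,a[1],a[2],.03)
u=np.radians(-9.6); L=np.array([-np.sin(u),np.cos(u)]); X=np.array([L[1],-L[0]]); c=np.array([.4609,-.169])
print("x",np.percentile((P-c)@X,[.5,99.5]),"y",np.percentile((P-c)@L,[.3]))
E
```

```text
shift cm [-0.14  0.06 12.84] turn [-0.    -0.     0.001] at [ 0.4492 -0.2346  0.1714] t 15.1
x [-0.21521874  0.258457  ] y [-0.10463899]
```

View pics/w5.png

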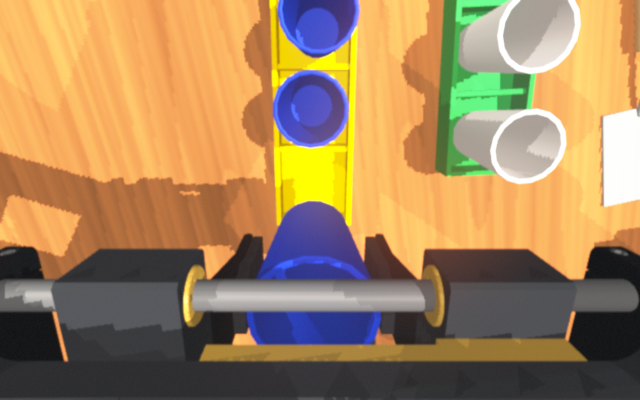

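The blue tumbler is over yellow's empty right well (well centre about (315,180)), with both blue neighbours clear. Two whites stand upright in green at (538,35) and (528,147).

Emit:
{"fn": "apply_moves", "kwargs": {"moves": [[-1,-0.14,0.06,1.5,0,0,0],[-1,0,0,2.5,0,0,0],[-1,0,0,2.5,0,0,0],[-1,0,0,2.3,0,0,0],[-1,0,0,1.8,0,0,0],[-1,0,0,1.1,0,0,0],[-1,0,0,0.6,0,0,0],[-1,0,0,0.3,0,0,0],[-1,0,0,0.2,0,0,0],[-1,0,0,0.1,0,0,0],[-1,0,0,0,0,0,0],[-1,0,0,0,0,0,0]]}}

```text
time: 16.3
tool_pos: [0.4496, -0.2372, 0.043]
tool_rot: [0.764, 0.645, 0.0, 0.0]
contact_force: [-0.1, -0.3, -0.5]
grip_width: 0.0509
finger_force: 15.0
```

Emit:
{"fn": "apply_moves", "kwargs": {"moves": [[-0.5,0,0,0,0,0,0],[0,0,0,0,0,0,0],[1,0,0,0,0,0,0],[1,0,0,0,0,0,0],[1,0,0,0,0,0,0],[1,0,0,0,0,0,0],[1,0,0,0,0,0,0],[1,0,0,0,0,0,0]]}}

```text
time: 17.1
tool_pos: [0.4494, -0.237, 0.0425]
tool_rot: [0.764, 0.645, 0.0, -0.0]
contact_force: [0.8, 0.1, -0.0]
grip_width: 0.0853
finger_force: 0.0
```

Emit:
{"fn": "apply_moves", "kwargs": {"moves": [[1,0,0,-1,0,0,0],[1,0,0,-2,0,0,0],[1,0,0,-3,0,0,0],[1,0,0,-3,0,0,0],[1,0,0,-3,0,0,0],[1,0,0,-2,0,0,0],[1,0,0,-0.7,0,0,0],[1,0,0,0,0,0,0]]}}

```text
time: 17.9
tool_pos: [0.4498, -0.2373, 0.1908]
tool_rot: [0.764, 0.645, 0.0, 0.001]
contact_force: [0.5, -1.3, -1.1]
grip_width: 0.0867
finger_force: 0.0
```

```bash
python3 - <<'E'
from h import *
a=cam("wrist")
print(cup(*a,"blue",(313,199),50))
go(.625,.2313,.19,-.5)
E
```

```text
(array([ 0.44910103, -0.23759673]), np.float64(0.0007950688773954207), array([0.0493858 , 0.05820015]))
shift cm [ 4.696e+01  1.717e+01 -4.000e-02] turn [ 0.     0.    -0.159] at [ 0.4492 -0.2368  0.1896] t 17.95
```

Emit:
{"fn": "apply_moves", "kwargs": {"moves": [[1,0,0,0,0,0,-0.08],[1,0,0,0,0,0,-0.08],[1,2,0.7,0,0,0,0],[1,3,1.1,0,0,0,0],[1,3.8,1.4,0,0,0,0],[1,3.8,1.4,0,0,0,0],[1,3.8,1.4,0,0,0,0],[1,3.8,1.4,0,0,0,0],[1,3.8,1.4,0,0,0,0],[1,3.8,1.4,0,0,0,0],[1,3.8,1.4,0,0,0,0],[1,3.8,1.4,0,0,0,0]]}}

```text
time: 19.15
tool_pos: [0.5814, 0.1176, 0.1874]
tool_rot: [0.71, 0.704, -0.001, -0.001]
contact_force: [0.6, -1.1, -0.3]
grip_width: 0.0872
finger_force: 0.0
```

Emit:
{"fn": "apply_moves", "kwargs": {"moves": [[1,3.8,1.4,0,0,0,0],[1,3.2,1.2,0,0,0,0],[1,2.5,0.9,0,0,0,0],[1,0.9,0.2,0,0,0,0],[1,0,0,0,0,0,0],[1,0,0,0,0,0,0],[1,0,0,0,0,0,0],[1,0,0,0,0,0,0]]}}

```text
time: 19.95
tool_pos: [0.6198, 0.2183, 0.1896]
tool_rot: [0.711, 0.704, -0.0, -0.0]
contact_force: [-0.5, 0.6, -0.6]
grip_width: 0.0868
finger_force: 0.0
```

```bash
python3 - <<'E'
from h import *
a=cam("wrist"); cv2.imwrite("pics/w6.png",a[0][:,:,::-1]); t=cam("top")
m=mask(a[0],"white"); n,l,st,ce=cv2.connectedComponentsWithStats(m); print(st[st[:,4]>300].tolist())
print(cup(*a,"white",(313,190),55))
go(.625,.2313,.04,-.5)
E
```

```text
[[0, 0, 640, 400, 230098], [93, 0, 132, 52, 4955], [288, 139, 67, 71, 3603], [118, 279, 392, 38, 11861], [30, 282, 69, 27, 1659], [524, 282, 116, 53, 3215]]
(array([0.62558706, 0.23525412]), np.float64(0.0004641814362196593), array([0.05052282, 0.05463123]))
shift cm [ 1.27  0.48 14.98] turn [ 0.     0.    -0.001] at [0.62   0.2187 0.1898] t 20.05
```

View pics/w6.png

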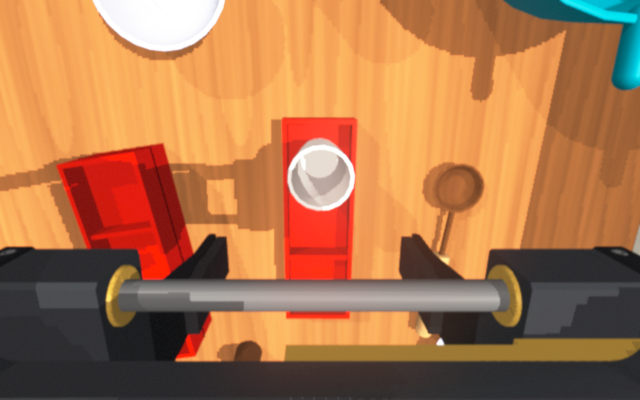

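The white tumbler's rim is at (321,177), which puts the cup at (0.6256, 0.235). The rest of the red tray is empty.

Emit:
{"fn": "apply_moves", "kwargs": {"moves": [[1,0.8,0.25,2,0,0,0],[1,0.8,0.3,2.5,0,0,0],[1,0,0,2.5,0,0,0],[1,0,0,2.5,0,0,0],[1,0,0,2.5,0,0,0],[1,0,0,1.8,0,0,0],[1,0,0,1.1,0,0,0],[1,0,0,0,0,0,0],[1,0,0,0,0,0,0]]}}

```text
time: 20.95
tool_pos: [0.6263, 0.2355, 0.0412]
tool_rot: [0.71, 0.704, 0.0, 0.0]
contact_force: [-0.6, 0.2, -0.2]
grip_width: 0.0871
finger_force: 0.0
```

Emit:
{"fn": "apply_moves", "kwargs": {"moves": [[-1,0,0,0,0,0,0],[-1,0,0,0,0,0,0],[-1,0,0,0,0,0,0],[-1,0,0,0,0,0,0],[-1,0,0,0,0,0,0],[-1,0,0,0,0,0,0],[-1,0,0,0,0,0,0],[-1,0,0,0,0,0,0]], "grip_force": 15}}

```text
time: 21.75
tool_pos: [0.6257, 0.2357, 0.0407]
tool_rot: [0.71, 0.704, 0.0, 0.0]
contact_force: [0.2, -0.7, 0.8]
grip_width: 0.0503
finger_force: 15.0
```

Emit:
{"fn": "apply_moves", "kwargs": {"moves": [[-1,0,0,-0.5,0,0,0],[-1,0,0,-1,0,0,0],[-1,0,0,-2,0,0,0],[-1,0,0,-2.5,0,0,0],[-1,0,0,-2.5,0,0,0],[-1,0,0,-2.5,0,0,0],[-1,0,0,-1.5,0,0,0],[-1,0,0,-0.5,0,0,0],[-1,0,0,0,0,0,0]]}}

```text
time: 22.65
tool_pos: [0.6259, 0.2357, 0.1712]
tool_rot: [0.71, 0.704, 0.0, 0.0]
contact_force: [1.8, -0.2, -1.1]
grip_width: 0.05
finger_force: 15.0
```

```bash
python3 - <<'E'
from h import *
c=np.array([.6122,-.1475])+.068*np.array([.127,.992]); print(c)
go(*c,.17,-7.3)
E
```

```text
[ 0.620836 -0.080044]
shift cm [-31.38   3.51   0.12] turn [ 0.001 -0.     0.119] at [0.6259 0.2357 0.1712] t 22.65
```

Emit:
{"fn": "apply_moves", "kwargs": {"moves": [[-1,0,0,0,0,0,0.06],[-1,0,0,0,0,0,0.06],[-1,-1.5,0.2,0,0,0,0],[-1,-2.5,0.3,0,0,0,0],[-1,-3.3,0.4,0,0,0,0],[-1,-3.3,0.4,0,0,0,0],[-1,-3.3,0.4,0,0,0,0],[-1,-3.3,0.4,0,0,0,0],[-1,-3.3,0.4,0,0,0,0],[-1,-3.3,0.4,0,0,0,0],[-1,-3,0.3,0,0,0,0],[-1,-2.2,0.2,0,0,0,0]]}}

```text
time: 23.85
tool_pos: [0.6212, -0.0595, 0.1694]
tool_rot: [0.751, 0.66, -0.001, -0.001]
contact_force: [-0.1, 0.1, -0.8]
grip_width: 0.0497
finger_force: 15.0
```

Emit:
{"fn": "apply_moves", "kwargs": {"moves": [[-1,-1.4,0.1,0,0,0,0],[-1,-1,0,0,0,0,0],[-1,0,0,0,0,0,0],[-1,0,0,0,0,0,0],[-1,0,0,0,0,0,0]]}}

```text
time: 24.35
tool_pos: [0.6202, -0.0791, 0.1705]
tool_rot: [0.75, 0.661, 0.0, -0.0]
contact_force: [-0.4, -0.3, -0.7]
grip_width: 0.0502
finger_force: 15.0
```

```bash
python3 - <<'E'
from h import *
a=cam("wrist")
m=mask(a[0],"green"); m[235:]=0; k=np.argwhere(m)[:,::-1]; P=ray(k,a[1],a[2],.03)
u=np.radians(-7.3); L=np.array([-np.sin(u),np.cos(u)]); X=np.array([L[1],-L[0]]); c=np.array([.6122,-.1475])
print(len(P),"x",np.percentile((P-c)@X,[.5,99.5]),"y",np.percentile((P-c)@L,[99.7]))
go(.6208,-.0795,.042,-7.3)
E
```

```text
4817 x [-0.03384047  0.03237793] y [0.10610772]
shift cm [-0.03  0.06 12.85] turn [-0.    -0.     0.001] at [ 0.6203 -0.0791  0.1705] t 24.4
```

Emit:
{"fn": "apply_moves", "kwargs": {"moves": [[-1,0,0.05,1.5,0,0,0],[-1,0,0,2.5,0,0,0],[-1,0,0,2.5,0,0,0],[-1,0,0,2.3,0,0,0],[-1,0,0,1.8,0,0,0],[-1,0,0,1.1,0,0,0],[-1,0,0,0.6,0,0,0],[-1,0,0,0.3,0,0,0],[-1,0,0,0.2,0,0,0],[-1,0,0,0.1,0,0,0],[-1,0,0,0,0,0,0],[-1,0,0,0,0,0,0]]}}

```text
time: 25.6
tool_pos: [0.6211, -0.0805, 0.0421]
tool_rot: [0.751, 0.66, 0.0, 0.0]
contact_force: [0.8, -0.3, -0.8]
grip_width: 0.0501
finger_force: 15.0
```

Emit:
{"fn": "apply_moves", "kwargs": {"moves": [[-0.5,0,0,0,0,0,0],[0,0,0,0,0,0,0],[1,0,0,0,0,0,0],[1,0,0,0,0,0,0],[1,0,0,0,0,0,0],[1,0,0,0,0,0,0],[1,0,0,0,0,0,0],[1,0,0,0,0,0,0]]}}

```text
time: 26.4
tool_pos: [0.6208, -0.0803, 0.0416]
tool_rot: [0.751, 0.66, -0.0, 0.0]
contact_force: [1.7, 0.0, 0.0]
grip_width: 0.0849
finger_force: 0.0
```

Emit:
{"fn": "apply_moves", "kwargs": {"moves": [[1,0,0,-1,0,0,0],[1,0,0,-2,0,0,0],[1,0,0,-3,0,0,0],[1,0,0,-3,0,0,0],[1,0,0,-3,0,0,0],[1,0,0,-2,0,0,0],[1,0,0,-0.7,0,0,0],[1,0,0,0,0,0,0]]}}

```text
time: 27.2
tool_pos: [0.6214, -0.0805, 0.1901]
tool_rot: [0.751, 0.66, 0.001, 0.001]
contact_force: [-0.3, 0.4, -0.1]
grip_width: 0.0875
finger_force: 0.0
```

```bash
python3 - <<'E'
from h import *
a=cam("wrist")
print(cup(*a,"white",(313,199),50))
go(.6234,.10,.22,-.5)
E
```

```text
(array([ 0.61772666, -0.09708516]), np.float64(0.004546984364082984), array([0.05155897, 0.07606163]))
shift cm [18.03  0.13 -3.13] turn [ 0.     0.    -0.119] at [ 0.6206 -0.0803  0.1887] t 27.25
```

Emit:
{"fn": "apply_moves", "kwargs": {"moves": [[1,1,0,-0.5,0,0,-0.04],[1,2,0,-0.5,0,0,-0.04],[1,3,0.1,-0.5,0,0,-0.04],[1,3.5,0,-0.5,0,0,0],[1,3.5,0,-0.5,0,0,0],[1,3,0,-0.5,0,0,0],[1,2,0,0,0,0,0],[1,0,0,0,0,0,0],[1,0,0,0,0,0,0],[1,0,0,0,0,0,0],[1,0,0,0,0,0,0]]}}

```text
time: 28.35
tool_pos: [0.6272, 0.0982, 0.2181]
tool_rot: [0.71, 0.704, -0.0, -0.0]
contact_force: [0.3, -0.3, -0.4]
grip_width: 0.087
finger_force: 0.0
```

```bash
python3 - <<'E'
from h import *
a=cam("wrist"); cv2.imwrite("pics/w7.png",a[0][:,:,::-1])
n,l,st,ce=cv2.connectedComponentsWithStats(mask(a[0],"red"))
print(a[2][:3,3])
for i in range(1,n):
    if st[i,4]<1500: continue
    for z in (.03,.06):
        P=ray(np.argwhere(l==i)[:,::-1],a[1],a[2],z).astype(np.float32)
        print(st[i].tolist(),z,cv2.minAreaRect(P*1000),cv2.boxPoints(cv2.minAreaRect(P*1000)).round(1).tolist())
go(.6234,.173,.22,-.5)
E
```

```text
[0.62801433 0.17706602 0.37834846]
[273, 0, 74, 202, 12490] 0.03 ((623.513671875, 162.0088348388672), (187.27532958984375, 65.29669189453125), 88.97164154052734) [[589.2000122070312, 69.0], [654.5, 67.80000305175781], [657.7999877929688, 255.0], [592.5999755859375, 256.20001220703125]]
[273, 0, 74, 202, 12490] 0.06 ((623.9012451171875, 163.30557250976562), (171.14706420898438, 59.67327117919922), 88.97164154052734) [[592.5, 78.30000305175781], [652.2000122070312, 77.19999694824219], [655.2999877929688, 248.3000030517578], [595.5999755859375, 249.39999389648438]]
[44, 3, 157, 240, 20796] 0.03 ((447.52569580078125, 141.4291229248047), (97.23921203613281, 224.05128479003906), 8.183483123779297) [[383.5, 245.39999389648438], [415.29998779296875, 23.600000381469727], [511.6000061035156, 37.5], [479.70001220703125, 259.20001220703125]]
[44, 3, 157, 240, 20796] 0.06 ((463.069580078125, 144.4981689453125), (88.86492919921875, 204.755859375), 8.183406829833984) [[404.5, 239.5], [433.70001220703125, 36.79999923706055], [521.5999755859375, 49.5], [492.5, 252.1999969482422]]
shift cm [ 7.47 -0.45 -0.18] turn [-0.001  0.    -0.001] at [0.6272 0.0982 0.2182] t 28.4
```

View pics/w7.png

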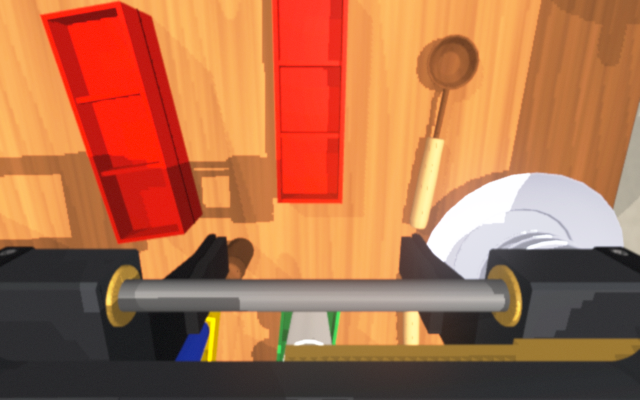

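The loose red tray is empty, with its near end at row 202 and its yaw about -1°. The stack has three clean top edges, giving a centre of about (0.4513, 0.142) and a yaw of 8.2°. I'll move above the tray to see its other end.

Emit:
{"fn": "apply_moves", "kwargs": {"moves": [[1,1.2,0,0,0,0,0.008],[1,2.5,-0.2,0,0,0,0],[1,2.3,-0.15,0,0,0,0],[1,1.3,0,0,0,0,0],[1,0,0,0,0,0,0],[1,0,0,0,0,0,0],[1,0,0,0,0,0,0]]}}

```text
time: 29.1
tool_pos: [0.6249, 0.1716, 0.2185]
tool_rot: [0.713, 0.701, -0.0, 0.0]
contact_force: [-0.0, 0.4, -0.3]
grip_width: 0.0869
finger_force: 0.0
```

```bash
python3 - <<'E'
from h import *
a=cam("wrist")
m=mask(a[0],"red"); m[:,:230]=0; m[:,400:]=0; m[240:]=0
P=ray(np.argwhere(m)[:,::-1],a[1],a[2],.03); 
print("y end",np.percentile(P[:,1],[99.7]))
for y in (.17,.2,.23,.26):
    q=P[abs(P[:,1]-y)<.01,0]; print(y,len(q),np.percentile(q,[.5,99.5]) if len(q) else 0)
go(.6237,.1718,.006,-1)
E
```

```text
y end [0.27149639]
0.17 669 [0.59215202 0.65486023]
0.2 1161 [0.59379457 0.654753  ]
0.23 1211 [0.59345599 0.65551074]
0.26 1480 [0.59286852 0.65526477]
shift cm [ 0.03 -0.13 21.25] turn [-0.  0.  0.] at [0.625  0.1715 0.2185] t 29.15
```

Emit:
{"fn": "apply_moves", "kwargs": {"moves": [[1,-0.15,-0.1,2,0,0,0],[1,0,0,3,0,0,0],[1,0,0,3,0,0,0],[1,0,0,3,0,0,0],[1,0,0,3,0,0,0],[1,0,0,2.5,0,0,0],[1,0,0,2,0,0,0],[1,0,0,1.4,0,0,0],[1,0,0,0.8,0,0,0],[1,0,0,0.3,0,0,0],[1,0,0,0,0,0,0],[1,0,0,0,0,0,0]]}}

```text
time: 30.35
tool_pos: [0.6246, 0.171, 0.0096]
tool_rot: [0.713, 0.701, 0.001, 0.001]
contact_force: [-1.3, 0.0, 0.8]
grip_width: 0.0869
finger_force: 0.0
```

Emit:
{"fn": "apply_moves", "kwargs": {"moves": [[-1,0,0,0,0,0,0],[-1,0,0,0,0,0,0],[-1,0,0,0,0,0,0],[-1,0,0,0,0,0,0],[-1,0,0,0,0,0,0],[-1,0,0,0,0,0,0],[-1,0,0,0,0,0,0]], "grip_force": 25}}

```text
time: 31.05
tool_pos: [0.624, 0.1711, 0.009]
tool_rot: [0.713, 0.701, 0.0, 0.0]
contact_force: [-0.8, 0.8, 3.6]
grip_width: 0.0683
finger_force: 25.0
```

Emit:
{"fn": "apply_moves", "kwargs": {"moves": [[-1,0,0,-0.4,0,0,0],[-1,0,0,-0.8,0,0,0],[-1,0,0,-1.5,0,0,0],[-1,0,0,-2.2,0,0,0],[-1,0,0,-2.5,0,0,0],[-1,0,0,-2.5,0,0,0],[-1,0,0,-2,0,0,0],[-1,0,0,-1,0,0,0],[-1,0,0,-0.5,0,0,0],[-1,0,0,0,0,0,0],[-1,0,0,0,0,0,0]]}}

```text
time: 32.15
tool_pos: [0.623, 0.1709, 0.1416]
tool_rot: [0.713, 0.701, -0.001, -0.001]
contact_force: [0.3, 0.2, -0.9]
grip_width: 0.0678
finger_force: 25.0
```

```bash
python3 - <<'E'
from h import *
a=cam("wrist"); cv2.imwrite("pics/w8.png",a[0][:,:,::-1])
s=robot.sense(); print(s["grip_width"],s["contact_force"],s["ft_torque"])
go(.4513,.143,.144,8.2)
E
```

```text
0.06766272880799042 [-0.22495565  0.37225511 -1.77551674] [ 0.02770633 -0.0743986  -0.02342238]
shift cm [ -0.31 -17.38  -0.27] turn [-0.002  0.    -0.159] at [0.6229 0.1709 0.1413] t 32.2
```

View pics/w8.png

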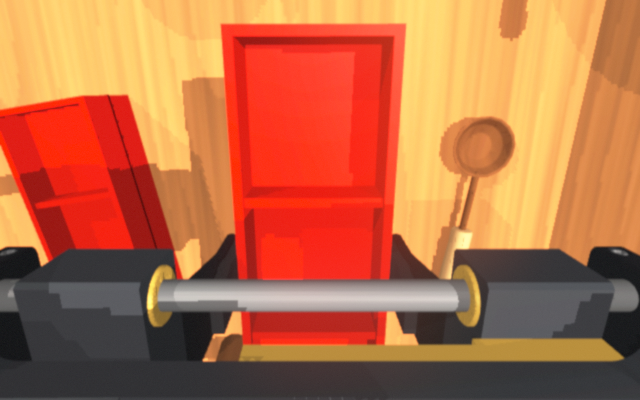

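The tray is held level, with its far rim corners at about (222,24) and (405,24). I'll measure where it sits in the tool frame.

```bash
python3 - <<'E'
from h import *
a=cam("wrist"); s=robot.sense(); m=mask(a[0],"red"); n,l,st,ce=cv2.connectedComponentsWithStats(m); i=l[100,310]; m=(l==i)
M=R.from_quat(s["tool_rot"]).as_matrix(); ks=np.argwhere(m)[:,::-1]; ks=ks[ks[:,1]<220]
P=ray(ks,a[1],a[2],s["tool_pos"][2]+.021)-s["tool_pos"][:2]; Q=np.c_[P,np.zeros(len(P))]@M
for r in (60,120,180):
    c=ks[ks[:,1]==r]; q=Q[ks[:,1]==r]; print("row",r,"tool y edges",q[:,1].min(),q[:,1].max(),"x",q[:,0].mean())
print("x end",np.percentile(Q[:,0],99.8))
for side in (-.02,.02):
    print(side, Q[abs(Q[:,1]-side)<.004,0].max())
E
```

```text
row 60 tool y edges -0.03320514748432278 0.029503593775098622 x 0.09028552697200316
row 120 tool y edges -0.03013425019447457 0.02935163921582018 x 0.06847609094333018
row 180 tool y edges -0.029616068159531363 0.029592336794588475 x 0.04447487895245175
x end 0.10168543499399398
-0.02 0.10213004778369375
0.02 0.09878142301128791
```

```bash
python3 - <<'E'
from h import *
a=cam("wrist"); s=robot.sense(); M=R.from_quat(s["tool_rot"]).as_matrix()
h,S,v=cv2.split(cv2.cvtColor(a[0],cv2.COLOR_RGB2HSV)); h=h.astype(int)
m=(((h<8)|(h>172))&(S>165)).astype(np.uint8); m=cv2.morphologyEx(m,cv2.MORPH_OPEN,np.ones((5,5),np.uint8))
n,l,st,ce=cv2.connectedComponentsWithStats(m); i=l[100,310]; print(st[i])
rows=range(30,230,25); e=[(r,np.where(l[r]==i)[0][[0,-1]]) for r in rows]
for dz in (.021,.012,.003):
    f=lambda c,r:(np.r_[ray([[c,r]],a[1],a[2],s["tool_pos"][2]+dz)[0]-s["tool_pos"][:2],0]@M)[:2]*1000
    A=np.array([f(q[0],r) for r,q in e]); B=np.array([f(q[1],r) for r,q in e])
    print(dz,"w",(B[:,1]-A[:,1]).round(1),"left",A[:,1].round(1),"right",B[:,1].round(1),"xend",f(260,st[i][1]),f(370,st[i][1]))
E
```

```text
[  221    24   184   256 42830]
0.021 w [66.3 66.1 66.6 66.4 66.5 66.3 66.5 66.6] left [-33.6 -33.5 -33.7 -33.6 -33.5 -33.4 -33.7 -33.6] right [32.7 32.6 32.9 32.8 33.  32.9 32.8 33. ] xend [102.37887037 -19.32997127] [102.34482738  20.34417161]
0.012 w [70.6 70.4 70.9 70.7 70.8 70.6 70.8 71. ] left [-35.7 -35.6 -35.9 -35.8 -35.7 -35.6 -35.9 -35.8] right [34.8 34.7 35.  34.9 35.1 35.  34.9 35.2] xend [103.90110614 -20.59792164] [103.86486132  21.6422529 ]
0.003 w [74.9 74.6 75.2 75.  75.2 74.9 75.1 75.3] left [-37.9 -37.8 -38.1 -38.  -37.9 -37.8 -38.1 -38. ] right [36.9 36.8 37.1 37.  37.2 37.1 37.  37.3] xend [105.42334191 -21.865872  ] [105.38489527  22.94033418]
```

The looser mask gives clean edges. The tray is parallel to the tool, level, centred across it, and its centre is about 1.2 mm behind the TCP along x. I'll remeasure the stack with the same mask on the saved images.

```bash
python3 - <<'E'
from h import *
def red(im):
    h,S,v=cv2.split(cv2.cvtColor(im,cv2.COLOR_BGR2HSV)); h=h.astype(int)
    return cv2.morphologyEx((((h<8)|(h>172))&(S>165)).astype(np.uint8),cv2.MORPH_OPEN,np.ones((3,3),np.uint8))
t=cam("top"); w=cam("wrist"); s=robot.sense(); W=np.eye(4); W[:3,:3]=R.from_quat(s["tool_rot"]).as_matrix(); W[:3,3]=s["tool_pos"]; Tc=np.linalg.inv(W)@w[2]
W[:3,:3]=R.from_euler("z",-.5,degrees=True).as_matrix()@np.array([[0,1,0],[1,0,0],[0,0,-1.]]); W[:3,3]=[.6272,.0982,.2182]
for nm,K,T,f in (("top",t[1],t[2],"top0"),("wrist",w[1],W@Tc,"w7")):
    m=red(cv2.imread(f"pics/{f}.png")); 
    n,l,st,ce=cv2.connectedComponentsWithStats(m); i=l[255,246] if nm=="top" else l[50,90]
    P=ray(np.argwhere(l==i)[:,::-1],K,T,.06).astype(np.float32); (c,wh,an)=cv2.minAreaRect(P*1000)
    u=np.radians(8.2); L=np.array([-np.sin(u),np.cos(u)]); X=np.array([L[1],-L[0]]); g=np.array([.4513,.142])
    print(nm,st[i].tolist(),wh,an,"x",np.percentile((P-g)@X,[.1,99.9]),"y",np.percentile((P-g)@L,[.1,99.9]), "cam",((T[:2,3]-g)@X).round(3),((T[:2,3]-g)@L).round(3))
E
```

```text
top [187, 228, 117, 54, 4377] (71.42633819580078, 209.13165283203125) 8.243329048156738 x [-0.03682253  0.03444458] y [-0.10458921  0.10395507] cam -0.087 -0.121
wrist [41, 1, 161, 243, 23297] (90.76539611816406, 206.54412841796875) 8.332732200622559 x [-0.03306336  0.05698613] y [-0.1021359   0.10357084] cam 0.18 0.009
```

```bash
python3 - <<'E'
from h import *
go(.4521,.1437,.141,8.25)
E
```

```text
shift cm [ -0.23 -17.34   0.06] turn [-0.002  0.    -0.16 ] at [0.6234 0.1709 0.1416] t 32.4
```

Emit:
{"fn": "apply_moves", "kwargs": {"moves": [[-1,0,0,0,0,0,-0.04],[-1,0,0,0,0,0,-0.04],[-1,0,0,0,0,0,-0.04],[-1,0,0,0,0,0,-0.04],[-1,0,-1,0,0,0,0],[-1,0,-2,0,0,0,0],[-1,-0.1,-2.5,0,0,0,0],[-1,-0.1,-3,0,0,0,0],[-1,0,-3,0,0,0,0],[-1,0,-2.5,0,0,0,0],[-1,0,-2,0,0,0,0],[-1,0,-1.3,0,0,0,0]]}}

```text
time: 33.6
tool_pos: [0.4497, 0.144, 0.1425]
tool_rot: [0.655, 0.756, -0.001, -0.001]
contact_force: [0.3, 0.2, -1.8]
grip_width: 0.0678
finger_force: 25.0
```

Emit:
{"fn": "apply_moves", "kwargs": {"moves": [[-1,0,0,0,0,0,0],[-1,0,0,0,0,0,0],[-1,0,0,0,0,0,0],[-1,0,0,0,0,0,0]]}}

```text
time: 34.0
tool_pos: [0.454, 0.1442, 0.1426]
tool_rot: [0.654, 0.756, 0.0, 0.0]
contact_force: [0.1, -1.2, -1.4]
grip_width: 0.068
finger_force: 25.0
```

```bash
python3 - <<'E'
from h import *
go(.4521,.1437,.071,8.25)
E
```

```text
shift cm [-0.03 -0.19  7.16] turn [ 0.001  0.    -0.   ] at [0.454  0.1442 0.1426] t 34.0
```

Emit:
{"fn": "apply_moves", "kwargs": {"moves": [[-1,-0.03,-0.19,1,0,0,0],[-1,0,0,2,0,0,0],[-1,0,0,1.8,0,0,0],[-1,0,0,1.1,0,0,0],[-1,0,0,0.6,0,0,0],[-1,0,0,0.3,0,0,0],[-1,0,0,0.1,0,0,0],[-1,0,0,0,0,0,0],[-1,0,0,0,0,0,0]]}}

```text
time: 34.9
tool_pos: [0.4515, 0.1436, 0.0741]
tool_rot: [0.654, 0.756, 0.0, 0.0]
contact_force: [-0.6, -0.4, -2.0]
grip_width: 0.0678
finger_force: 25.0
```

```bash
python3 - <<'E'
from h import *
go(.4521,.1437,.069,8.25)
E
```

```text
shift cm [-0.    0.07  0.51] turn [0.001 0.    0.   ] at [0.4515 0.1436 0.0741] t 34.9
```

Emit:
{"fn": "apply_moves", "kwargs": {"moves": [[-1,0,0.05,0.2,0,0,0],[-1,0,0,0.1,0,0,0],[-1,0,0,0.1,0,0,0],[-1,0,0,0,0,0,0],[-1,0,0,0,0,0,0]]}}

```text
time: 35.4
tool_pos: [0.4515, 0.1437, 0.0695]
tool_rot: [0.654, 0.756, -0.0, -0.0]
contact_force: [-0.1, -0.3, -1.2]
grip_width: 0.0677
finger_force: 25.0
```

Emit:
{"fn": "apply_moves", "kwargs": {"moves": [[-1,0,0,0.1,0,0,0],[-1,0,0,0,0,0,0],[-1,0,0,0,0,0,0]]}}

```text
time: 35.7
tool_pos: [0.4516, 0.1437, 0.0689]
tool_rot: [0.654, 0.756, 0.0, 0.0]
contact_force: [-1.1, -0.2, 4.3]
grip_width: 0.0681
finger_force: 25.0
```

Emit:
{"fn": "apply_moves", "kwargs": {"moves": [[0.8,0,0,0,0,0,0],[1,0,0,0,0,0,0],[1,0,0,0,0,0,0],[1,0,0,0,0,0,0],[1,0,0,0,0,0,0],[1,0,0,0,0,0,0]]}}

```text
time: 36.3
tool_pos: [0.4515, 0.1437, 0.0685]
tool_rot: [0.654, 0.756, -0.0, -0.0]
contact_force: [0.2, 0.4, -0.6]
grip_width: 0.0867
finger_force: 0.0
```

Emit:
{"fn": "apply_moves", "kwargs": {"moves": [[1,0,0,-0.5,0,0,0],[1,0,0,-1.5,0,0,0],[1,0,0,-2.5,0,0,0],[1,0,0,-3,0,0,0],[1,0,0,-3,0,0,0],[1,0,0,-3,0,0,0],[1,0,0,-2,0,0,0],[1,0,0,0,0,0,0]]}}

```text
time: 37.1
tool_pos: [0.4534, 0.1439, 0.2266]
tool_rot: [0.654, 0.756, 0.003, 0.003]
contact_force: [1.0, -0.7, 0.5]
grip_width: 0.0868
finger_force: 0.0
```

Emit:
{"fn": "apply_moves", "kwargs": {"moves": [[1,2,0,0,0,0,0],[1,4,0,0,0,0,0],[1,4,0,0,0,0,0],[1,4,0,0,0,0,0],[1,4,-1,0,0,0,0],[1,4,-1,0,0,0,0],[1,4,-1,0,0,0,0],[1,4,-1,0,0,0,0],[1,3,-1,0,0,0,0],[1,0,0,0,0,0,0]]}}

```text
time: 38.1
tool_pos: [0.3521, 0.4658, 0.222]
tool_rot: [0.653, 0.758, -0.001, -0.001]
contact_force: [0.3, -0.5, -0.1]
grip_width: 0.087
finger_force: 0.0
```

```bash
python3 - <<'E'
from h import *
for n in ("top","scene"):
    a=cam(n); cv2.imwrite(f"pics/{n}9.png",a[0][:,:,::-1])
print(robot.sense()["tool_pos"],robot.sense()["time"])
E
```

```text
[0.35363051 0.46273958 0.22214451] 38.2
```

View pics/top9.png

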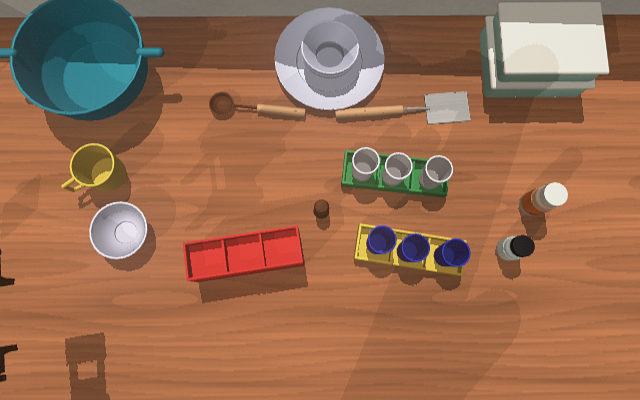

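View pics/scene9.png

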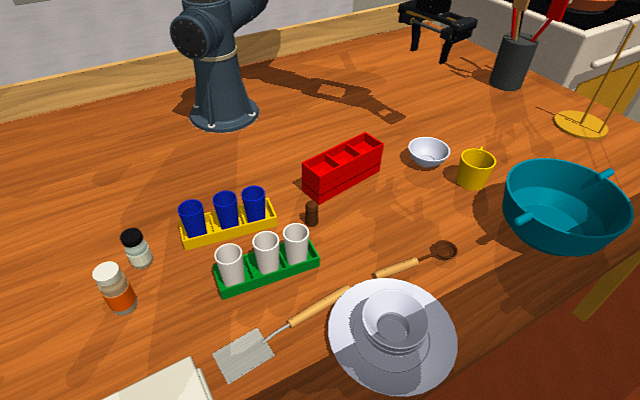

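The top view shows three whites upright in green at (365,164), (398,170) and (438,170). Three blues are upright in yellow at (381,240), (414,248) and (455,253), and the red tray is on the stack at (243,253). The scene view agrees with flush stack sides. One last check on how squarely the tray sits.

```bash
python3 - <<'E'
from h import *
t=cam("top"); h,S,v=cv2.split(cv2.cvtColor(t[0],cv2.COLOR_RGB2HSV)); h=h.astype(int)
m=cv2.morphologyEx((((h<8)|(h>172))&(S>165)).astype(np.uint8),cv2.MORPH_OPEN,np.ones((3,3),np.uint8)); l=cv2.connectedComponents(m)[1]
P=ray(np.argwhere(l==l[255,246])[:,::-1],t[1],t[2],.09).astype(np.float32)
print(cv2.minAreaRect(P*1000)[1:])
u=np.radians(8.2); L=np.array([-np.sin(u),np.cos(u)]); X=np.array([L[1],-L[0]]); g=np.array([.4513,.142])
print("x",np.percentile((P-g)@X,[.1,99.9]),"y",np.percentile((P-g)@L,[.1,99.9]))
E
```

```text
((74.23982238769531, 209.25978088378906), 8.328425407409668)
x [-0.0385713   0.03547391] y [-0.10510308  0.10364162]
```

The placed tray lies within about 1 mm and 0.1° of the stack, so I'm handing in.

```bash
python3 -c "
from rig import robot
print(robot.hand_in())"
```

```text
the job is handed in; nothing more can be done
None
```

The job is done and handed in at about 38 s: all three blue tumblers stand upright in the yellow tray, all three white in the green tray, and the red tray, moved only after it was emptied, sits on the stack within about 1 mm and 0.1° of square.

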